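# Clamp the panel and press its glued medallion

### The arm

A 6-joint arm with a two-finger parallel gripper is mounted at the origin on the work surface. World frame = base frame: x ahead of the robot, y to its left, z up, the work surface at z = 0. Lengths are in m, angles in rad, forces in N, time in s.
With the tool pointing down it reaches from about 0.225 to 0.875 m from the base axis. Payload 3.4 kg.
Tool frame: the origin (TCP) lies at the very end of the fingers, on their centre line; the grasp point (between the pads) lies 19 mm behind it; z points along the fingers, y is the line along which they close (so a half turn about z gives the same grasp; the last joint's range is limited). The gripper opens to 85 mm and grips with 20 to 120 N. Pads are 22 mm wide; open, the fingers measure 114 mm over their backs; the gripper's body (76 mm by 85 mm) begins 54 mm behind the grasp point. The pads swing forward as they close: fully open they stand 13 mm farther back than shut.
Start: joints at [-1.463, 0.276, 1.505, -0, 1.361, -0.121], TCP at [0.13, -0.56, 0.231] pointing down, gripper open.
Joint ranges: [-2.89, 2.89], [-0.75, 2.08], [0.22, 2.7], [-1.18, 4.32], [0.11, 2.71], [-2.7, 2.7]. Speed limits (rad/s): [2.57, 2.57, 3.14, 3.14, 3.14, 3.14].

### API

Orientations are given as a unit quaternion [w, x, y, z].
In Python, from rig import manip, eyes gives the robot as it stands.
- The arm moves only by the tool servo_tool, never from a script. Its argument "series" is text: rows parted by semicolons, each of 7 numbers parted by spaces: the shift along the tool's x, y, z in m, then the turn, a rotation vector about the tool's x, y, z in degrees, then the closure, from 0 (fully open) to 1 (shut). In form: dx dy dz ax ay az fingers; .... A call has 1 to 5 rows; each row is the pose to reach, as a shift and turn from the pose commanded when the call began, along the tool's axes at that moment; what a row does not reach only later rows make up. A row lasts 1/10 s, in which the tool goes at most 50 mm and 8.59 degrees, less where a joint would pass 70% of its speed; a pose out of reach is approached as far as the arm can. A call with a gripper value outside its range is refused whole. The fingers move at their own pace and stop on an object; "squeeze" is the grip in N (left out, the last holds). Time passes only in rows, so rows that repeat a pose let the fingers close. It gives the time, the measured TCP pose, the force, the opening and the grip force at its end, in the units of the state.
- manip.get_state(): the state, without advancing time (a new reading comes with each control period).
- eyes.get_image(name): name is "side" or "top" or "wrist"; returns the picture (384x512x3 uint8, red, green, blue); there is no depth.
- eyes.camera_info(name): a dict with "fx", "fy", "cx", "cy" (pixels), "dist" ([k1, k2, p1, p2, k3] as OpenCV has them; the pictures are not rectified), "eye" and "orientation" of the camera in the world. Camera axes: x right, y down, z forward; pixel columns grow to the right and rows downward; lengths in m; the calibration is good to about 2 mm. A picture is of the moment at which its call begins: read the wrist's pose just before it. camera_info takes no time and is no camera call; for the wrist camera it gives the pose at the moment of the call.
- manip.sign_off(): hands the job in; it is judged then, once.
The state is a dict: "clock": time; "qpos": joint angles; "qd": joint speeds; "effort": joint torques, N m; "position": TCP position; "ee_rot": TCP orientation; "contact_force": force on the tool from outside, world axes, zero at the start; "moment": the same for the moment, N m; "width": finger opening in m; "gripper_force": force on a finger pad.
Only numpy, scipy, OpenCV 4.12 (cv2) and the standard library are available. Lean on these libraries where they do the work, as an engineer would, in place of code of your own. Each camera call takes 0.05 s, during which the arm holds its last target. There are 200 camera calls.

### The job

First swing the open wooden frame fully down over the panel on the sloping rest. Then lift the spring-nosed pressing tool out of its wooden block and press its rubber nose gently on the middle of the round brass medallion, with the tool square to the sloping panel (not plumb) and its spring nose pushed about half way in. Finish while still gripping the tool and holding it pressed like that (do not put it down), and leave the bottle, the jar and the palette knife alone.

Things in the scene. Friction and masses are not known exactly. Their poses are not given: they have to be found in the camera images.
- board: Plywood work rest with a sloping top, 220 mm along the slope by 240 mm wide, fixed to the table. It rises away from the robot: the top face climbs along the rest's own +x at 0.30 rad to the level; its centre is 55 mm above the table. Origin: table level, under the centre of the top face. z up, y along the width. It may be turned up to 0.3 rad.
- frame (a joint): Angle of the light wooden clamping frame to the closed position, rad: 0 = closed, lying over the panel parallel to the slope (a hard stop, no give), up to 1.5 = open. It starts open by 1.0 to 1.35, with the frame standing up. Stiff hinge (0.3 N m of friction): it stays where it is left; 1 to 3 N on the free bar moves it. No latch.
- frame_hinge (a point): Middle of the frame's hinge line, at the upper (far) end of the rest, on the underside plane of the frame. The hinge line runs along the rest's y. The frame is 200 mm long from the hinge to its free end, 220 mm wide, 10 mm thick, with an open window from 25 to 160 mm from the hinge, 170 mm wide.
- frame_edge (a point): Middle of the free bar of the frame, on its upper (outer) face, 180 mm from the hinge; the bar is 40 mm wide and 220 mm long. The outer face looks away from the robot when the frame stands open and up when it is closed.
- panel: Dark wooden panel, fixed on the slope in the window of the frame, 170 mm (x, up the slope) by 130 mm (y) by 8 mm. Origin: centre of its underside. Its z is square to the slope (leaning 0.30 rad back towards the robot side). It carries three flat brass ornaments 3 mm thick: a round medallion, a 26 mm square and a 50 by 10 mm strip.
- spot (a point): Centre of the upper face of the round brass medallion, 34 mm across, with a 5 mm dark dot in its middle; 12 mm up the slope and 24 mm to +y of the panel's centre, 11 mm above the panel's underside. Axes as the panel's.
- holder: Wooden block 70 x 70 x 75 mm high, fixed, with one upright hole 22 mm wide and 70 mm deep in which the pressing tool hangs by its collar. Origin: centre of its underside.
- presser: Pressing tool, 126 mm long, about 0.13 kg, upright in the block. Origin: end of the nose when out (15 mm above the table in the block); z runs up the tool. Rubber nose 12 mm thick, ball end, z 0 to 14 mm; aluminium barrel 19 mm thick, z 14 to 60; collar 32 mm, z 60 to 66, resting on the block; square wooden handle 26 x 26 mm, z 66 to 126, faces along x and y: grip this.
- presser_tip (a point): End of the rubber nose; moves with the nose.
- nose (a joint): How far the spring nose is pushed into the tool, m: 0 = out, 0.012 = at its stop. The spring needs 1.6 N to start and 0.4 N more for every mm (4 N at 6 mm, half way).
- bottle: Clear plastic bottle, 52 mm across, 150 mm high, full: leave alone. It and the block stand one on each side of the rest, either way round. Origin: centre of its underside.
- jar: Paint jar with black lid, 60 mm across, 65 mm high: leave alone. Origin: centre of its underside.
- knife: Palette knife with black handle, 195 mm long, lying flat: leave alone. x runs along it to the blade; origin on the table, near the joint of handle (x -110 to -10 mm) and blade (to 85 mm).

How it is judged:
By the outcome, as a careful person would: the job done as asked, in the order asked, and still so for the second after the job is handed in, while the arm keeps its last pose, push and grip.
It also fails if it takes over 58 s, if anything falls off the work surface, if the arm or the gripper's body presses on something with over 40 N, if the wrist force passes 120 N, or if a joint passes its speed limit or range.

## Working session

There is one attempt and no reset: what is moved stays moved. The work goes in short steps, Python scripts to look and compute and a tool call to move; the robot and the scene stay as the last step left them, time stands still between calls to the robot, and variables do not carry over. Pictures are saved under pics/ and viewed, at most 13 in all, crops included, and the job is handed in when it is done.

Besides the shell and the picture viewer there is one more tool, called in YAML: its name, and indented under it one key for each argument. servo_tool: Moves the arm, as the interface text tells. Its arguments: {"type":"object","properties":{"series":{"type":"string"},"squeeze":{"type":"number"}},"required":["series"]}

```bash
ls; mkdir -p pics; python3 - <<'E'
from rig import manip, eyes
import cv2
s=manip.get_state(); print(s)
for n in ("side","top"):
    im=eyes.get_image(n); cv2.imwrite(f"pics/{n}0.png",im[:,:,::-1]); print(n,eyes.camera_info(n))
E
```

```text
pics
{'clock': 0.0, 'qpos': array([-1.46300992e+00,  2.76620437e-01,  1.50617769e+00,  1.08107517e-05,
        1.36069825e+00, -1.20988333e-01]), 'qd': array([-0.00025431,  0.00074024, -0.00031551,  0.00020484,  0.00174198,
        0.00145798]), 'effort': array([ 5.13259238e-04, -4.16774225e+01, -2.45805430e+01,  4.61330455e-05,
        1.11402958e-02, -8.82394232e-06]), 'position': array([ 0.1303467 , -0.55946846,  0.23040746]), 'ee_rot': array([-9.51804354e-04,  9.93464574e-01,  1.14136909e-01,  1.15684687e-05]), 'contact_force': array([-0.04177428, -0.42690791, -0.51731512]), 'moment': array([ 0.01769796,  0.03865413, -0.03624793]), 'gripper_force': 0.0, 'width': 0.08543841903831398}
side {'fx': 365.83729735047586, 'fy': 365.83729735047586, 'cx': 253.1829733393181, 'cy': 196.36723709508993, 'dist': array([-0.03817979,  0.        ,  0.        ,  0.        ,  0.        ]), 'eye': array([0.23109933, 0.49926833, 0.77319262]), 'orientation': array([ 0.11285045, -0.28535626,  0.89326533, -0.32850211])}
top {'fx': 436.26670548374324, 'fy': 436.26670548374324, 'cx': 256.7483803373905, 'cy': 185.6498068631421, 'dist': array([-0.028315,  0.      ,  0.      ,  0.      ,  0.      ]), 'eye': array([0.39055367, 0.00839676, 1.02460178]), 'orientation': array([-0.05767811,  0.7070645 , -0.70228916,  0.05935455])}
```

View pics/top0.png

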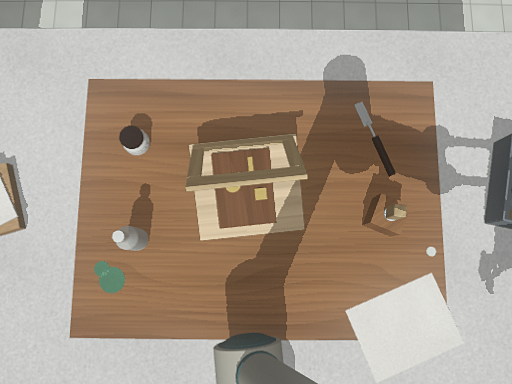

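View pics/side0.png

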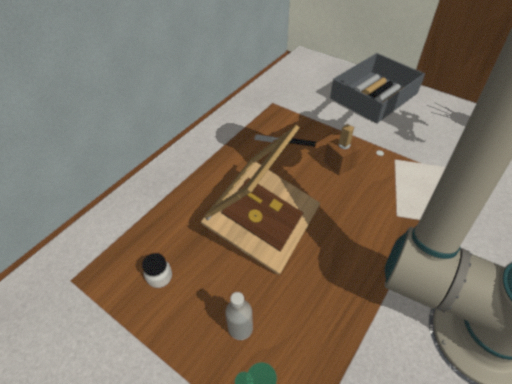

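The top view shows the rest at about (200-303, 140-240), with its near edge running from (200,240) to (303,229). The free bar of the frame is at about y 178-187, the bottle at (128,238), the jar at (134,140) and the knife at (375,140). The block is at (382,210) with the handle at about (400,211). The side view shows the medallion at (256,216) and the handle at (347,133). Next I'll enlarge both.

```bash
cat > h.py <<'E'
import numpy as np, cv2
from rig import manip, eyes
from scipy.spatial.transform import Rotation as R
def rot(q): return R.from_quat(np.roll(q,-1))
def ray(i,px):
    K=np.array([[i["fx"],0,i["cx"]],[0,i["fy"],i["cy"]],[0,0,1]])
    u=cv2.undistortPoints(np.array([[px]],float),K,i["dist"])[0,0]
    return np.array(i["eye"]),rot(i["orientation"]).apply([u[0],u[1],1.])
def onz(i,px,z):
    e,d=ray(i,px); return e+d*(z-e[2])/d[2]
def onplane(i,px,p,n):
    e,d=ray(i,px); return e+d*np.dot(p-e,n)/np.dot(d,n)
def tri(i1,p1,i2,p2):
    e1,d1=ray(i1,p1); e2,d2=ray(i2,p2)
    t=np.linalg.lstsq(np.c_[d1,-d2],e2-e1,rcond=None)[0]
    a,b=e1+t[0]*d1,e2+t[1]*d2
    return (a+b)/2,np.linalg.norm(a-b)
def proj(i,P):
    K=np.array([[i["fx"],0,i["cx"]],[0,i["fy"],i["cy"]],[0,0,1]])
    Rc=rot(i["orientation"]).inv(); t=-Rc.apply(i["eye"])
    return cv2.projectPoints(np.array(P,float).reshape(-1,1,3),Rc.as_rotvec(),t,K,np.array(i["dist"]))[0][:,0]
E
python3 - <<'E'
import cv2,numpy as np
t=cv2.imread("pics/top0.png"); s=cv2.imread("pics/side0.png")
a=cv2.resize(t[130:245,180:310],None,fx=5,fy=5,interpolation=cv2.INTER_CUBIC)
b=cv2.resize(s[120:275,195:360],None,fx=3.7,fy=3.7,interpolation=cv2.INTER_CUBIC)
c=cv2.resize(t[165:240,355:415],None,fx=7,fy=7,interpolation=cv2.INTER_CUBIC)
cv2.imwrite("pics/a.png",a);cv2.imwrite("pics/b.png",b);cv2.imwrite("pics/c.png",c)
E
```

```text
(no output)
```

View pics/a.png

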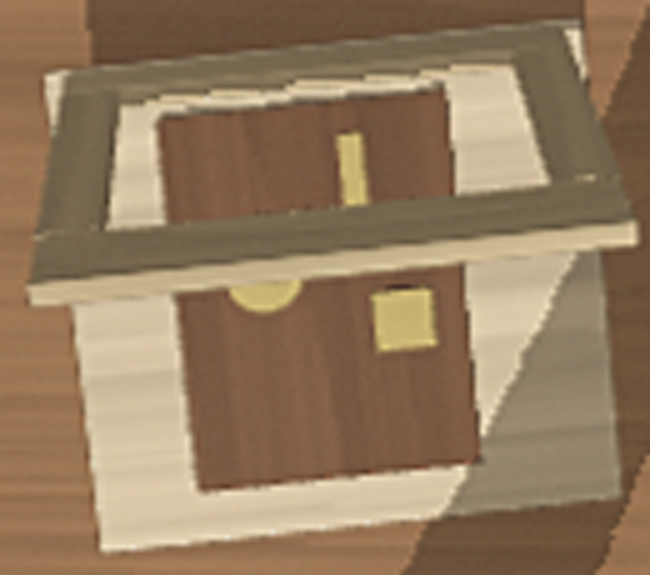

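View pics/b.png

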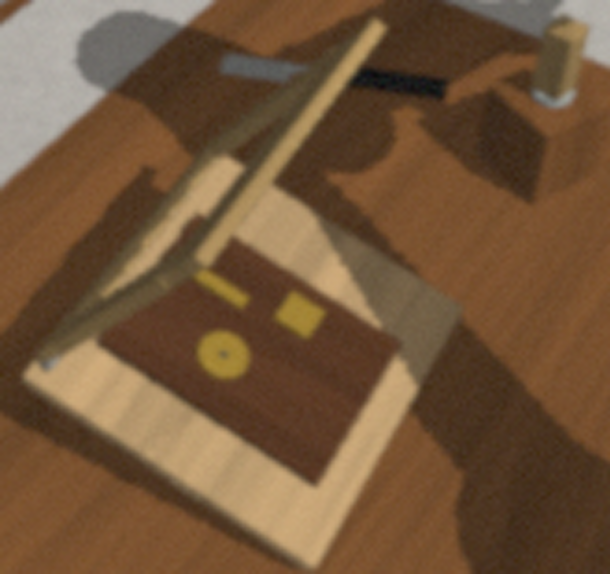

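View pics/c.png

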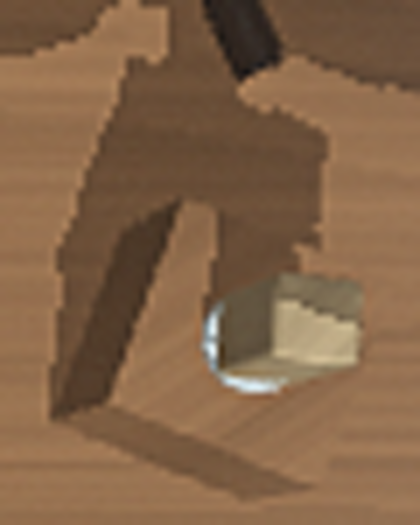

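The crops show these points:
- **Medallion:** the dot in the side view is at about (255.3,215.7), with the whole medallion visible there.
- **Panel, side view:** corners at (280.7,251.4), (303.1,213.2), (221.2,212.4) and (258,183.5).
- **Rest, top view:** near corners at (200.4,240.2) and (304,229.4).
- **Free bar, top view:** end edge from (186,190) to (307.4,178.4).
- **Handle top:** centre at about (400.3,210.9) in top and (347.7,128.1) in side.

```bash
python3 - <<'E'
from h import *
np.set_printoptions(precision=4,suppress=True)
T=eyes.camera_info("top");S=eyes.camera_info("side")
for n,a,b in [("boardNL",(200.4,240.2),(279.6,273.5)),("boardNR",(304,229.4),(319.9,203.2)),("panNL",(220,228.2),(280.7,251.4)),("panNR",(276,222.4),(303.1,213.2)),("handle",(400.3,210.9),(347.7,128.1)),("barL",(186,190),(250.4,190.8)),("barR",(307.4,178.4),(298.5,126)),
 ("square",(260.8,194),(276.2,205))]:
    print(n,*tri(T,a,S,b))
NL=onz(T,(200.4,240.2),.0225);NR=onz(T,(304,229.4),.0225);print("near edge",NL,NR,np.linalg.norm(NL-NR))
y=(NL-NR)/np.linalg.norm(NL-NR); yaw=np.arctan2(-y[0],y[1]); print("yaw",yaw)
yaw=np.arctan2(-y[0],y[1])
Rp=R.from_euler("zy",[yaw,-0.3]); ux,uy,un=Rp.as_matrix().T
c=(NL+NR)/2+ux*.11; print("centre",c)
p0=c+un*.008
for n,q in [("NL",(280.7,251.4)),("NR",(303.1,213.2)),("FL",(221.2,212.4)),("FR",(258,183.5))]:
    P=onplane(S,q,p0,un); print("pan",n,P,Rp.inv().apply(P-c))
for q in [(220,228.2),(276,222.4)]:
    P=onplane(T,q,p0,un); print("panT",Rp.inv().apply(P-c))
P=onplane(S,(255.3,215.7),c+un*.011,un); print("spot",P,Rp.inv().apply(P-c))
print("handle top",onz(T,(400.3,210.9),.141),onz(S,(347.7,128.1),.141))
for a,b in [((394.6,204.3),(406.6,205.4)),((406,217.1),(393.9,216.4))]:
    A,B=onz(T,a,.141),onz(T,b,.141);d=B-A;print("hedge",np.linalg.norm(d),np.degrees(np.arctan2(d[1],d[0])))
for n,i,q in (("boardside",0,0),):pass
E
```

```text
boardNL [0.4313 0.1348 0.0189] 0.0003071560934203166
boardNR [ 0.4577 -0.1027  0.0193] 0.0005482260215540222
panNL [0.4583 0.0896 0.03  ] 0.00024017967854544805
panNR [ 0.4723 -0.0376  0.0334] 0.0007766522435122833
handle [ 0.4895 -0.2884  0.1352] 0.001656780038530483
barL [0.5103 0.1333 0.2537] 0.0007567409924661661
barR [ 0.5337 -0.0835  0.2557] 0.0016463512566689607
square [ 0.5331 -0.0026  0.059 ] 4.106968236724427e-05
near edge [0.431  0.1343 0.0225] [ 0.4572 -0.1024  0.0225] 0.23821873513469255
yaw 0.110217032606855
centre [0.5486 0.0281 0.0548]
pan NL [0.4569 0.0923 0.0348] [-0.0858  0.0741  0.008 ]
pan NR [ 0.4708 -0.0333  0.0391] [-0.0852 -0.0523  0.008 ]
pan FL [0.6175 0.1101 0.0845] [0.0832 0.0733 0.008 ]
pan FR [ 0.6021 -0.0209  0.0797] [ 0.0528 -0.055   0.008 ]
panT [-0.0852  0.0709  0.008 ]
panT [-0.0849 -0.0565  0.008 ]
spot [0.5526 0.0607 0.0676] [0.0111 0.0316 0.011 ]
handle top [ 0.4881 -0.2867  0.141 ] [ 0.488 -0.281  0.141]
hedge 0.02472284247711822 -94.91299037732989
hedge 0.024798956135566944 87.00850052273289
```

```bash
cat >> h.py <<'E'
np.set_printoptions(precision=4,suppress=True)
YAW=0.110; RP=R.from_euler("zy",[YAW,-0.3]); C=np.array([.5486,.0281,.0548])
ux,uy,un=RP.as_matrix().T; RZ=R.from_euler("z",YAW)
def down(yaw): return R.from_euler("zx",[yaw,np.pi])
def delta(p,Rt=None,pc=None):
    s=manip.get_state(); Rc=rot(s["ee_rot"]); Rt=Rt or Rc
    pc=s["position"] if pc is None else pc
    d=Rc.inv().apply(np.array(p)-pc); rv=np.degrees((Rc.inv()*Rt).as_rotvec())
    print("mm",d*1000,"deg",rv,"| t",round(s["clock"],2))
    return d,rv
H=C+ux*.1+un*.012
def bar(phi,out=0.,back=.0,r=.18):
    return H+RZ.apply([-r*np.cos(phi)+(.01+out)*np.sin(phi)+back,0,r*np.sin(phi)+(.01+out)*np.cos(phi)])
E
python3 - <<'E'
from h import *
print(H)
for phi in (.95,.6,.3,0,-.3): print(phi,bar(phi))
delta([.62,.035,.34],down(YAW))
E
```

```text
[0.64   0.0391 0.0956]
0.95 [0.544  0.0285 0.2479]
0.6 [0.498  0.0234 0.2055]
0.3 [0.472  0.0205 0.1584]
0 [0.4611 0.0193 0.1056]
-0.3 [0.4662 0.0199 0.052 ]
mm [ 611.7574 -468.1752 -108.593 ] deg [-0.094   0.0041 19.4127] | t 0.1
```

The lowercase Euler strings are extrinsic, so the rotation order was wrong. I'll fix that and recompute.

```bash
sed -i 's/"zy"/"ZY"/;s/"zx"/"ZX"/' h.py; python3 - <<'E'
from h import *
T=eyes.camera_info("top");S=eyes.camera_info("side")
NL=onz(T,(200.4,240.2),.0225);NR=onz(T,(304,229.4),.0225)
c=(NL+NR)/2+ux*.11; print("centre",c)
for i,q in [(S,(280.7,251.4)),(S,(303.1,213.2)),(S,(221.2,212.4)),(S,(258,183.5)),(T,(220,228.2)),(T,(276,222.4))]:
    print("pan",RP.inv().apply(onplane(i,q,c+un*.008,un)-c))
P=onplane(S,(255.3,215.7),c+un*.011,un); print("spot",P,RP.inv().apply(P-c))
E
sed -i 's/C=np.array(.*$/C=np.array([.5486,.0275,.0550])/' h.py
python3 - <<'E'
from h import *
print(H,C)
for phi in (.95,.6,.3,0,-.3): print(phi,bar(phi))
delta([.62,.035,.34],down(YAW))
E
```

```text
centre [0.5486 0.0275 0.055 ]
pan [-0.086   0.0758  0.008 ]
pan [-0.085  -0.0531  0.008 ]
pan [0.0824 0.0761 0.008 ]
pan [ 0.0532 -0.055   0.008 ]
pan [-0.0851  0.071   0.008 ]
pan [-0.0851 -0.0562  0.008 ]
spot [0.552  0.0614 0.0687] [0.0109 0.0333 0.011 ]
[0.64   0.0376 0.096 ] [0.5486 0.0275 0.055 ]
0.95 [0.544  0.027  0.2482]
0.6 [0.498  0.0219 0.2059]
0.3 [0.472  0.019  0.1588]
0 [0.4611 0.0178 0.106 ]
-0.3 [0.4662 0.0184 0.0524]
mm [ 611.7574 -468.1752 -108.593 ] deg [-0.0935 -0.0062  6.8076] | t 0.1
```

servo_tool:
  series: "0.02 -0.015 -0.04 0 0 0 1; 0.04 -0.03 -0.08 0 0 3 1; 0.07 -0.055 -0.109 0 0 6.8 1; 0.108 -0.085 -0.109 0 0 6.8 1; 0.146 -0.115 -0.109 0 0 6.8 1"
  squeeze: 40

```text
clock: 0.6
position: [0.2473, -0.414, 0.3411]
ee_rot: [0.001, 0.999, 0.054, 0.0]
contact_force: [-0.0, 0.4, -0.6]
width: 0.0124
gripper_force: 0.0
```

```bash
python3 -c "
from h import *
delta([.62,.035,.34],down(YAW))"
```

```text
mm [ 419.2054 -405.9383    0.7289] deg [ 0.106  -0.0509 -0.0697] | t 0.6
```

servo_tool:
  series: "0.036 -0.034 0 0 0 0 1; 0.071 -0.069 0 0 0 0 1; 0.107 -0.103 0 0 0 0 1; 0.142 -0.138 0 0 0 0 1; 0.178 -0.172 0 0 0 0 1"

```text
clock: 1.1
position: [0.4052, -0.2225, 0.3401]
ee_rot: [0.0, 0.998, 0.055, -0.0]
contact_force: [0.8, -0.7, -0.7]
width: -0.0003
gripper_force: 0.0
```

servo_tool:
  series: "0.036 -0.034 0 0 0 0 1; 0.071 -0.069 0 0 0 0 1; 0.107 -0.103 0 0 0 0 1; 0.142 -0.138 0 0 0 0 1; 0.178 -0.172 0 0 0 0 1"

```text
clock: 1.6
position: [0.5633, -0.0319, 0.34]
ee_rot: [0.0, 0.998, 0.055, -0.0]
contact_force: [0.2, -0.5, 1.6]
width: 0.0002
gripper_force: 0.0
```

```bash
python3 -c "
from h import *
delta([.62,.035,.34],down(YAW))
delta(bar(.95,0,.045),down(YAW))"
```

```text
mm [ 63.7673 -60.2492  -0.0946] deg [0.0111 0.0358 0.0284] | t 1.6
mm [ 32.4517 -60.666   91.6772] deg [0.0111 0.0358 0.0284] | t 1.6
```

servo_tool:
  series: "0.032 -0.03 0 0 0 0 1; 0.064 -0.06 0 0 0 0 1; 0.064 -0.06 0.045 0 0 0 1; 0.055 -0.06 0.085 0 0 0 1; 0.05 -0.06 0.085 0 0 0 1"

```text
clock: 2.1
position: [0.6003, 0.032, 0.2478]
ee_rot: [-0.001, 0.998, 0.055, -0.008]
contact_force: [-0.9, -0.3, -1.3]
width: -0.0001
gripper_force: 0.0
```

```bash
python3 -c "
from h import *
for f in (.95,.8,.65,.5,.35,.2,.05,-.1,-.25,-.3): delta(bar(f,0,.012),down(YAW))"
```

```text
mm [-44.4536  -1.2234   0.2981] deg [-0.1538  0.9512  0.0584] | t 2.1
mm [-65.8475  -1.2015  16.796 ] deg [-0.1538  0.9512  0.0584] | t 2.1
mm [-84.5358  -1.1688  36.3056] deg [-0.1538  0.9512  0.0584] | t 2.1
mm [-100.0987   -1.1259   58.389 ] deg [-0.1538  0.9512  0.0584] | t 2.1
mm [-112.1868   -1.0738   82.55  ] deg [-0.1538  0.9512  0.0584] | t 2.1
mm [-120.5285   -1.0138  108.2461] deg [-0.1538  0.9512  0.0584] | t 2.1
mm [-124.9366   -0.947   134.9003] deg [-0.1538  0.9512  0.0584] | t 2.1
mm [-125.3121   -0.8752  161.9139] deg [-0.1538  0.9512  0.0584] | t 2.1
mm [-121.6465   -0.7997  188.6802] deg [-0.1538  0.9512  0.0584] | t 2.1
mm [-119.5382   -0.7741  197.4431] deg [-0.1538  0.9512  0.0584] | t 2.1
```

servo_tool:
  series: "-0.025 0 0.004 0 0 0 1; -0.045 0 0.007 0 0 0 1; -0.06 0 0.015 0 0 0 1; -0.073 0 0.025 0 0 0 1; -0.085 0 0.037 0 0 0 1"

```text
clock: 2.6
position: [0.5225, 0.0214, 0.2214]
ee_rot: [0.0, 0.998, 0.055, 0.003]
contact_force: [-0.1, 0.1, 1.6]
width: 0.0
gripper_force: 0.6
```

```bash
python3 -c "
from h import *
for f in (.65,.5,.35,.2,.05,-.1,-.25,-.3): delta(bar(f,0,.012),down(YAW))
print(manip.get_state()['position'])
cv2.imwrite('pics/s1.png',eyes.get_image('side')[100:290,180:340,::-1].repeat(3,0).repeat(3,1))"
```

```text
mm [-6.7042 -3.2274  8.4546] deg [ 0.0701 -0.3554 -0.0335] | t 2.6
mm [-22.7667  -3.2447  30.1774] deg [ 0.0701 -0.3554 -0.0335] | t 2.6
mm [-35.4025  -3.2666  54.0565] deg [ 0.0701 -0.3554 -0.0335] | t 2.6
mm [-44.3281  -3.2926  79.5558] deg [ 0.0701 -0.3554 -0.0335] | t 2.6
mm [-49.3428  -3.3222 106.1026] deg [ 0.0701 -0.3554 -0.0335] | t 2.6
mm [-50.3342  -3.3547 133.1007] deg [ 0.0701 -0.3554 -0.0335] | t 2.6
mm [-47.2799  -3.3893 159.9437] deg [ 0.0701 -0.3554 -0.0335] | t 2.6
mm [-45.372   -3.4012 168.7524] deg [ 0.0701 -0.3554 -0.0335] | t 2.6
[0.5225 0.0214 0.2214]
```

View pics/s1.png

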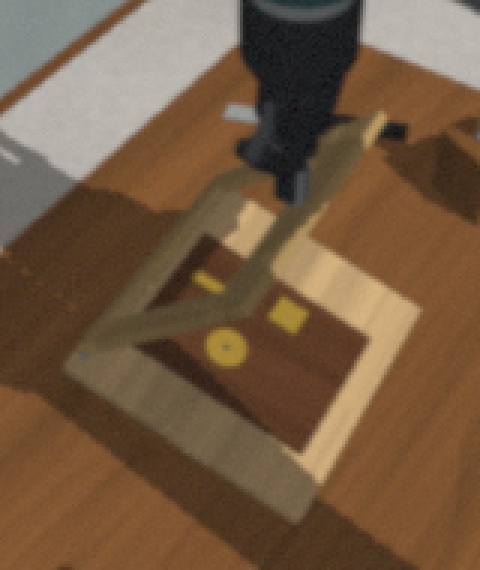

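The fingertips (crop 292,190) are behind the outer face of the free bar, and the frame is coming down. I'll keep following the arc.

servo_tool:
  series: "-0.013 0 0.018 0 0 0 1; -0.024 0 0.034 0 0 0 1; -0.034 0 0.054 0 0 0 1; -0.041 0 0.074 0 0 0 1; -0.044 0 0.09 0 0 0 1"

```text
clock: 3.15
position: [0.4783, 0.0166, 0.1296]
ee_rot: [0.0, 0.999, 0.055, 0.001]
contact_force: [-0.7, -0.1, 1.5]
width: 0.0
gripper_force: 0.5
```

```bash
python3 -c "
from h import *
for f in (.05,-.1,-.25,-.3): delta(bar(f,0,.012),down(YAW))
"
```

```text
mm [-4.2858 -3.1779 14.5924] deg [ 0.0442 -0.1422 -0.0315] | t 3.15
mm [-5.1766 -3.1983 41.594 ] deg [ 0.0442 -0.1422 -0.0315] | t 3.15
mm [-2.0224 -3.2207 68.4256] deg [ 0.0442 -0.1422 -0.0315] | t 3.15
mm [-0.0818 -3.2286 77.2271] deg [ 0.0442 -0.1422 -0.0315] | t 3.15
```

servo_tool:
  series: "-0.005 0 0.018 0 0 0 1; -0.005 0 0.034 0 0 0 1; -0.003 0 0.05 0 0 0 1; -0.001 0 0.06 0 0 0 1; 0 0 0.065 0 0 0 1"

```text
clock: 3.65
position: [0.4789, 0.0167, 0.0637]
ee_rot: [0.0, 0.998, 0.055, 0.001]
contact_force: [-0.2, 0.0, 0.9]
width: -0.0005
gripper_force: 0.4
```

servo_tool:
  series: "0 0 0.002 0 0 0 1; 0 0 0.004 0 0 0 1; 0 0 0.005 0 0 0 1"

```text
clock: 3.95
position: [0.4785, 0.017, 0.0589]
ee_rot: [0.0, 0.998, 0.055, 0.001]
contact_force: [0.3, 0.5, 1.8]
width: -0.0002
gripper_force: 0.6
```

servo_tool:
  series: "0 0 0.001 0 0 0 1; 0 0 0.002 0 0 0 1; 0 0 0.003 0 0 0 1"

```text
clock: 4.25
position: [0.4773, 0.0171, 0.0554]
ee_rot: [0.0, 0.998, 0.055, -0.0]
contact_force: [1.1, 0.9, 1.6]
width: 0.0002
gripper_force: 0.4
```

servo_tool:
  series: "0 0 0.001 0 0 0 1; 0 0 0.002 0 0 0 1; 0 0 0.003 0 0 0 1"

```text
clock: 4.55
position: [0.4775, 0.0171, 0.0542]
ee_rot: [0.0, 0.998, 0.055, 0.0]
contact_force: [-5.9, 0.9, 26.8]
width: 0.0001
gripper_force: 13.1
```

Hard stop reached: 27 N with no further motion. I'll back off and look from above with the wrist camera.

servo_tool:
  series: "0 0 -0.03 0 0 0 1; 0 0 -0.08 0 0 0 1; 0.01 -0.01 -0.13 0 0 0 0.6; 0.02 -0.02 -0.17 0 0 0 0.3; 0.02 -0.02 -0.2 0 0 0 0"

```text
clock: 5.05
position: [0.4963, 0.0402, 0.2552]
ee_rot: [-0.0, 0.998, 0.056, 0.002]
contact_force: [0.9, 0.9, 0.3]
width: 0.0435
gripper_force: 0.0
```

```bash
python3 -c "
from h import *
for k in range(4): manip.get_state(); eyes.get_image('wrist')
W=eyes.camera_info('wrist'); im=eyes.get_image('wrist')
np.save('w1.npy',W,allow_pickle=True); cv2.imwrite('pics/w1.png',im[:,:,::-1]); s=manip.get_state();print(s['position'],s['ee_rot'],s['contact_force'],W)
cv2.imwrite('pics/s2.png',eyes.get_image('side')[:,:,::-1]);cv2.imwrite('pics/t2.png',eyes.get_image('top')[:,:,::-1])
"
```

```text
[0.4939 0.0392 0.2511] [-0.0001  0.9985  0.0551 -0.0014] [ 0.2139  0.0817 -0.3963] {'fx': 324.3625570200291, 'fy': 324.3625570200291, 'cx': 259.40309632025907, 'cy': 190.38714062237358, 'dist': array([-0.0204,  0.    ,  0.    ,  0.    ,  0.    ]), 'eye': array([0.5762, 0.0471, 0.3958]), 'orientation': array([ 0.1207,  0.7353, -0.6581, -0.1081])}
```

View pics/w1.png

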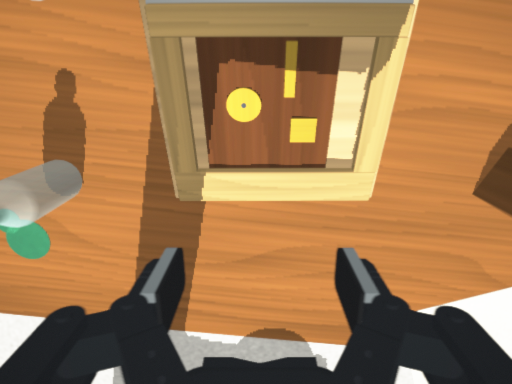

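The wrist view shows the frame lying flat over the panel. The medallion dot is at (243.5,105), the square at (303,130) and the strip at (291,69). I'll measure the brass centroids in all three views.

```bash
cat > m.py <<'E'
from h import *
T=eyes.camera_info("top");S=eyes.camera_info("side");W=np.load('w1.npy',allow_pickle=True).item()
def blobs(f,roi):
    im=cv2.imread(f); x0,y0,x1,y1=roi
    h=cv2.cvtColor(im,cv2.COLOR_BGR2HSV)
    m=cv2.inRange(h,(22,110,110),(35,255,255)); k=np.zeros_like(m);k[y0:y1,x0:x1]=m[y0:y1,x0:x1]
    k=cv2.morphologyEx(k,cv2.MORPH_CLOSE,np.ones((5,5)))
    n,l,st,c=cv2.connectedComponentsWithStats(k)
    return sorted([(st[i,4],c[i].round(2),st[i,2:4]) for i in range(1,n) if st[i,4]>25],key=lambda a:-a[0])
for f,roi,cam in (("w1",(200,36,345,165),W),("s2",(215,175,310,260),S),("t2",(200,145,300,235),T)):
    print(f)
    for a,c,wh in blobs(f"pics/{f}.png",roi):
        P=onplane(cam,c,C+un*.011,un); print(a,c,wh,P,RP.inv().apply(P-C))
E
python3 m.py
```

```text
w1
927 [243.36 104.4 ] [34 34] [0.553  0.0604 0.069 ] [0.0118 0.0322 0.011 ]
604 [302.71 129.46] [27 24] [ 0.5344 -0.0021  0.0611] [-0.0148 -0.0279  0.011 ]
570 [290.15  69.09] [14 55] [0.5899 0.0203 0.079 ] [ 0.0455 -0.0117  0.011 ]
s2
81 [254.91 215.57] [11 11] [0.5529 0.0618 0.069 ] [0.0118 0.0336 0.011 ]
49 [275.16 204.96] [10  9] [0.5344 0.0004 0.0612] [-0.0145 -0.0254  0.011 ]
t2
```

```bash
python3 -c "
from h import *
delta([.44,-.282,.27],down(np.radians(-4)))
"
```

```text
mm [-88.7588 313.2795 -19.3813] deg [-0.0127  0.2345 10.3009] | t 5.4
```

servo_tool:
  series: "-0.013 0.045 -0.01 0 0 2 0; -0.026 0.09 -0.019 0 0 5 0; -0.039 0.135 -0.019 0 0 8 0; -0.052 0.18 -0.019 0 0 10 0; -0.065 0.225 -0.019 0 0 10 0"

```text
clock: 5.9
position: [0.4539, -0.193, 0.2699]
ee_rot: [-0.001, 0.999, -0.033, -0.001]
contact_force: [-0.3, 0.4, -0.8]
width: 0.0851
gripper_force: 0.0
```

servo_tool:
  series: "-0.008 0.045 0 0 0 0 0; -0.01 0.088 0 0 0 0 0; -0.01 0.088 0 0 0 0 0; -0.01 0.088 0 0 0 0 0"

```text
clock: 6.3
position: [0.4387, -0.2791, 0.2695]
ee_rot: [-0.001, 0.999, -0.034, -0.001]
contact_force: [-0.3, 0.9, 0.3]
width: 0.0854
gripper_force: 0.0
```

```bash
python3 -c "
from h import *
W=eyes.camera_info('wrist'); im=eyes.get_image('wrist')
np.save('w2.npy',W,allow_pickle=True); cv2.imwrite('pics/w2.png',im[:,:,::-1]); s=manip.get_state();print(s['position'],s['ee_rot'],s['width'],W['eye'])
print(proj(W,[[.488,-.286,.141],[.488,-.286,.081],[.488,-.286,.075]]))
"
```

```text
[ 0.4389 -0.2781  0.2699] [-0.0013  0.9995 -0.0327 -0.0012] 0.08552950425918078 [ 0.5209 -0.2862  0.413 ]
[[262.8297 122.1186]
 [262.4043 114.7927]
 [262.3698 114.1988]]
```

View pics/w2.png

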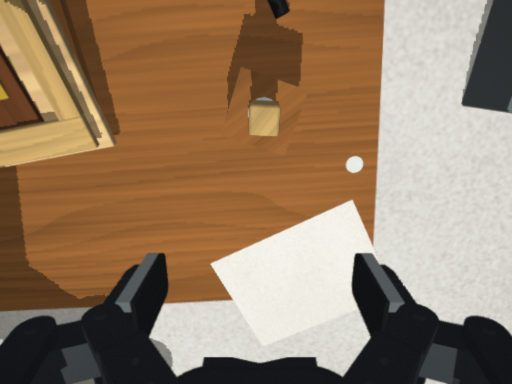

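The handle's top face is centred at about (265,121) and looks parallel to the image axes. I'll measure it by contour.

```bash
python3 -c "
from h import *
W=np.load('w2.npy',allow_pickle=True).item(); im=cv2.imread('pics/w2.png')
c=im[90:150,235:300]; hsv=cv2.cvtColor(c,cv2.COLOR_BGR2HSV); print(hsv[30,30],hsv[14,30],hsv[30,5],hsv[45,10])
m=cv2.inRange(hsv,(15,60,150),(30,150,255)); m=cv2.morphologyEx(m,cv2.MORPH_OPEN,np.ones((3,3)))
k=max(cv2.findContours(m,0,2)[0],key=cv2.contourArea); r=cv2.minAreaRect(k); b=cv2.boxPoints(r)+[235,90]; print(r,b)
Q=np.array([onz(W,q,.141) for q in b]); print(Q,Q.mean(0)); d=np.diff(Q,axis=0)
print(np.linalg.norm(d,axis=1),np.degrees(np.arctan2(d[:,1],d[:,0])))
"
```

```text
[ 19 122 200] [ 19 122 100] [ 14 167 157] [ 14 169 155]
((28.69198989868164, 30.852210998535156), (30.16876983642578, 29.485506057739258), 3.012787342071533) [[247.8536 134.7818]
 [249.4033 105.337 ]
 [279.5304 106.9227]
 [277.9807 136.3674]]
[[ 0.4784 -0.2728  0.141 ]
 [ 0.5022 -0.2759  0.141 ]
 [ 0.4993 -0.3004  0.141 ]
 [ 0.4754 -0.2979  0.141 ]] [ 0.4888 -0.2868  0.141 ]
[0.024  0.0246 0.024 ] [ -7.4787 -96.7366 174.1907]
```

```bash
python3 -c "
from h import *
delta([.4885,-.2867,.095],down(np.radians(-6)))
"
```

```text
mm [ 50.4332   5.7663 174.7704] deg [-0.1469  0.1397  2.257 ] | t 6.35
```

servo_tool:
  series: "0.03 0.003 0 0 0 2 0; 0.0505 0.0058 0.03 0 0 2.2 0; 0.0505 0.0058 0.06 0 0 2.2 0; 0.0505 0.0058 0.075 0 0 2.2 0; 0.0505 0.0058 0.075 0 0 2.2 0"

```text
clock: 6.85
position: [0.4884, -0.2847, 0.1933]
ee_rot: [-0.002, 0.999, -0.05, -0.003]
contact_force: [0.0, 0.8, 0.5]
width: 0.0852
gripper_force: 0.0
```

```bash
python3 -c "
from h import *
delta([.4885,-.2867,.095],down(np.radians(-6)))
"
```

```text
mm [ 0.922   2.4152 98.2829] deg [-0.2332  0.3401  0.2488] | t 6.85
```

servo_tool:
  series: "0 0.002 0.025 0 0 0 0; 0 0.002 0.05 0 0 0 0; 0 0.002 0.075 0 0 0 0; 0 0.002 0.092 0 0 0 0; 0 0.002 0.098 0 0 0 0"

```text
clock: 7.35
position: [0.4891, -0.2884, 0.0976]
ee_rot: [-0.001, 0.999, -0.051, -0.001]
contact_force: [-0.3, -0.1, -0.1]
width: 0.0854
gripper_force: 0.0
```

servo_tool:
  series: "0 0 0 0 0 0 0.3; 0 0 0 0 0 0 0.5; 0 0 0 0 0 0 0.6; 0 0 0 0 0 0 0.7; 0 0 0 0 0 0 0.8"
  squeeze: 40

```text
clock: 7.85
position: [0.49, -0.2886, 0.0992]
ee_rot: [-0.001, 0.999, -0.052, 0.001]
contact_force: [1.0, 5.4, 4.6]
width: 0.0258
gripper_force: 39.8
```

servo_tool:
  series: "0 0 0 0 0 0 1; 0 0 -0.01 0 0 0 1; 0 0 -0.03 0 0 0 1; 0 0 -0.06 0 0 0 1; 0 0 -0.1 0 0 0 1"
  squeeze: 80

```text
clock: 8.35
position: [0.4881, -0.2899, 0.198]
ee_rot: [-0.0, 0.999, -0.051, -0.002]
contact_force: [0.6, -0.4, -1.3]
width: 0.0251
gripper_force: 79.0
```

servo_tool:
  series: "0 0 -0.03 0 0 0 1; 0 0 -0.05 0 0 0 1; 0 0 -0.05 0 0 0 1; 0 0 -0.05 0 0 0 1"

```text
clock: 8.75
position: [0.4889, -0.2902, 0.2481]
ee_rot: [0.001, 0.999, -0.051, -0.0]
contact_force: [0.2, 0.4, -0.9]
width: 0.025
gripper_force: 79.0
```

```bash
python3 -c "
from h import *
s=manip.get_state();print(s['position'],rot(s['ee_rot']).as_matrix(),s['qpos'],s['contact_force'])
a=eyes.get_image('side');b=eyes.get_image('top')
cv2.imwrite('pics/s3.png',a[:,:,::-1]);cv2.imwrite('pics/t3.png',b[:,:,::-1])
S=eyes.camera_info('side');T=eyes.camera_info('top');z=-rot(s['ee_rot']).as_matrix()[:,2]
tip=s['position']-z*.082
for cam in (S,T): print(proj(cam,[tip,tip+z*.06,tip+z*.126]))
q=proj(S,[tip])[0].astype(int); c=a[q[1]-70:q[1]+20,q[0]-45:q[0]+45,::-1]
q=proj(T,[tip])[0].astype(int); d=b[q[1]-45:q[1]+45,q[0]-45:q[0]+45,::-1]
cv2.imwrite('pics/d3.png',np.hstack([cv2.resize(c,(400,400)),cv2.resize(d,(400,400))]))
"
```

```text
[ 0.4889 -0.2902  0.2481] [[ 0.9947 -0.1028 -0.0005]
 [-0.1028 -0.9947 -0.0011]
 [-0.0004  0.0011 -1.    ]] [-0.6573  0.2573  1.4893 -0.0012  1.3947  1.0167] [ 0.2463  0.4139 -0.9353]
[[350.6064 118.7276]
 [354.9073  99.7074]
 [360.1067  76.605 ]]
[[406.2067 209.1424]
 [417.1841 205.4959]
 [431.2626 200.8147]]
```

View pics/d3.png

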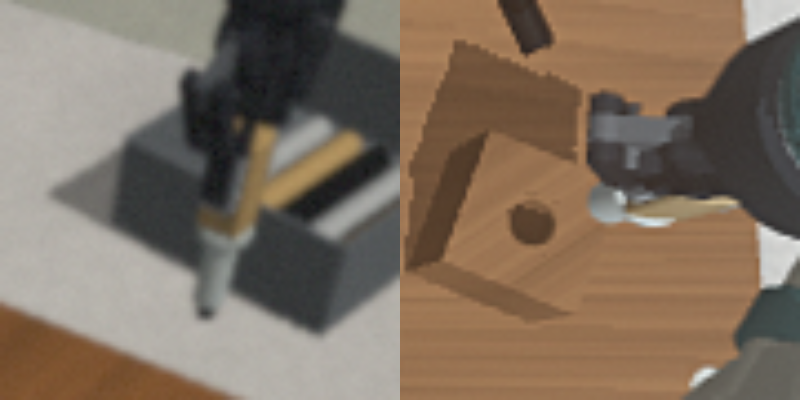

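The tool is out of the block, held upright, with its nose within 1 px of where I predicted it. The hole is empty. Next is the approach pose, square to the panel.

```bash
cat >> h.py <<'E'
SPOT=np.array([.553,.0606,.069]); RT=RP*R.from_euler("x",np.pi); L=.0835
def over(s): return SPOT+un*(L+s)
E
python3 -c "
from h import *
print(over(.04)); delta(over(.04),RT)
"
```

```text
[0.5167 0.0566 0.187 ]
mm [  -7.2658 -347.1447   60.0155] deg [  1.7521  17.2872 -12.1224] | t 8.85
```

servo_tool:
  series: "0 -0.04 0 0.3 3 -2 1; 0 -0.085 0 0.6 6 -4 1; 0 -0.13 0 0.9 9 -6 1; 0 -0.175 0 1.2 12 -8 1; -0.003 -0.22 0.01 1.5 15 -10.5 1"

```text
clock: 9.35
position: [0.5092, -0.0694, 0.2378]
ee_rot: [-0.006, 0.99, 0.041, 0.132]
contact_force: [1.3, 1.0, -0.5]
width: 0.0253
gripper_force: 79.1
```

```bash
python3 -c "
from h import *
delta(over(.04),RT)
"
```

```text
mm [   3.8575 -124.8267   53.9472] deg [ 0.35    1.9965 -1.5324] | t 9.35
```

servo_tool:
  series: "0.001 -0.035 0.01 0.3 2 -1.5 1; 0.002 -0.07 0.025 0.35 2 -1.5 1; 0.003 -0.105 0.04 0.35 2 -1.5 1; 0.0035 -0.124 0.052 0.35 2 -1.5 1; 0.0035 -0.124 0.052 0.35 2 -1.5 1"

```text
clock: 9.85
position: [0.5128, 0.0566, 0.1856]
ee_rot: [-0.009, 0.988, 0.055, 0.144]
contact_force: [-0.8, -0.6, -1.2]
width: 0.0252
gripper_force: 78.9
```

servo_tool:
  series: "0 0 0 0 0 0 1; 0 0 0 0 0 0 1; 0 0 0 0 0 0 1"

```text
clock: 10.15
position: [0.5161, 0.0532, 0.1896]
ee_rot: [-0.008, 0.987, 0.053, 0.148]
contact_force: [0.9, -0.3, -0.1]
width: 0.025
gripper_force: 79.0
```

```bash
python3 -c "
from h import *
delta(over(.04),RT)
s=manip.get_state(); z=-rot(s['ee_rot']).as_matrix()[:,2]; tip=s['position']-z*L
S=eyes.camera_info('side');T=eyes.camera_info('top')
a=eyes.get_image('side');cv2.imwrite('pics/s4.png',a[:,:,::-1]); print('side',proj(S,[tip,tip+z*.06,tip+z*.08,SPOT]))
b=eyes.get_image('top');cv2.imwrite('pics/t4.png',b[:,:,::-1]); print('top',proj(T,[tip,tip+z*.06,SPOT]))
W=eyes.camera_info('wrist');w=eyes.get_image('wrist');cv2.imwrite('pics/w4.png',w[:,:,::-1]);print('wrist',proj(W,[tip,tip+z*.06,SPOT]));np.save('w4.npy',W,allow_pickle=True)
q=proj(S,[tip])[0].astype(int);print(q)
c=cv2.resize(a[q[1]-50:q[1]+30,q[0]-40:q[0]+40,::-1],(400,400),interpolation=2)
q=proj(W,[tip])[0].astype(int);print(q)
d=cv2.resize(w[q[1]-60:q[1]+60,q[0]-60:q[0]+60,::-1],(400,400),interpolation=2)
cv2.imwrite('pics/d4.png',np.hstack([c,d]))
"
```

```text
mm [ 0.1706 -3.2632  2.774 ] deg [ 0.047   0.0972 -0.1599] | t 10.15
side [[260.5222 205.6874]
 [267.5621 192.2406]
 [270.1037 187.3853]
 [255.1706 215.2354]]
top [[233.6105 186.9051]
 [233.0005 190.9368]
 [232.4742 184.3133]]
wrist [[258.1385 197.6223]
 [257.7064 233.4657]
 [254.4699 180.465 ]]
[260 205]
[258 197]
```

View pics/d4.png

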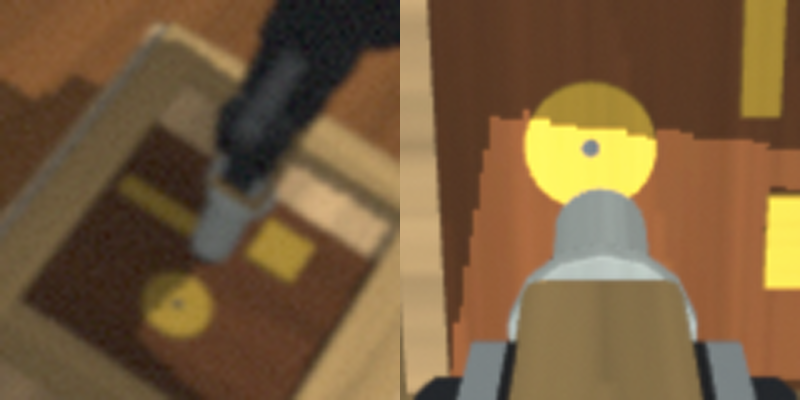

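The wrist view has the medallion dot at about (255.3,181.4) and the tool axis at x about 258, both within 1 px of prediction. In the side view the nose is at (261.4,206.6) and the dot at (255.6,215.6). That calls for a correction of -0.6 mm in y, then I descend.

```bash
sed -i 's/.0606,.069/.0600,.069/' h.py; python3 -c "
from h import *
delta(over(.04),RT);delta(over(.006),RT);delta(over(-.006),RT)
"
```

```text
mm [ 0.2049 -2.3856  2.8197] deg [ 0.0338  0.0947 -0.1534] | t 10.3
mm [ 0.2611 -2.4057 36.8197] deg [ 0.0338  0.0947 -0.1534] | t 10.3
mm [ 0.2809 -2.4128 48.8196] deg [ 0.0338  0.0947 -0.1534] | t 10.3
```

servo_tool:
  series: "0 -0.0024 0.008 0 0 0 1; 0 -0.0024 0.018 0 0 0 1; 0 -0.0024 0.028 0 0 0 1; 0 -0.0024 0.034 0 0 0 1; 0 -0.0024 0.036 0 0 0 1"

```text
clock: 10.8
position: [0.5255, 0.058, 0.1533]
ee_rot: [-0.008, 0.988, 0.054, 0.147]
contact_force: [-0.0, -0.1, -1.3]
width: 0.025
gripper_force: 79.0
```

servo_tool:
  series: "0 0 0 0 0 0 1; 0 0 0 0 0 0 1; 0 0 0 0 0 0 1"

```text
clock: 11.1
position: [0.5262, 0.0579, 0.1552]
ee_rot: [-0.008, 0.987, 0.054, 0.148]
contact_force: [0.6, -0.1, -0.9]
width: 0.0252
gripper_force: 79.0
```

```bash
python3 -c "
from h import *
delta(over(.006),RT)
F=[]
for k in range(4):
    S=eyes.camera_info('side');a=eyes.get_image('side'); s=manip.get_state(); F.append(s['contact_force']@un)
W=eyes.camera_info('wrist');w=eyes.get_image('wrist')
s=manip.get_state(); z=-rot(s['ee_rot']).as_matrix()[:,2]; tip=s['position']-z*L
print(F); print('side',proj(S,[tip,SPOT])); print('wrist',proj(W,[tip,SPOT]))
q=proj(S,[SPOT])[0].astype(int);print(q)
c=cv2.resize(a[q[1]-25:q[1]+25,q[0]-25:q[0]+25,::-1],(400,400),interpolation=2)
q=proj(W,[SPOT])[0].astype(int);print(q)
d=cv2.resize(w[q[1]-40:q[1]+40,q[0]-40:q[0]+40,::-1],(400,400),interpolation=2)
cv2.imwrite('pics/d5.png',np.hstack([c,d]))
"
```

```text
mm [0.2159 0.8766 0.7976] deg [ 0.0037  0.0881 -0.0796] | t 11.1
[np.float64(-0.9766504451594447), np.float64(-0.7972378016135007), np.float64(-1.2140166295117873), np.float64(-1.523209952021307)]
side [[256.0214 214.1474]
 [255.314  215.0753]]
wrist [[257.9182 197.7188]
 [259.1184 194.0161]]
[255 215]
[259 194]
```

View pics/d5.png

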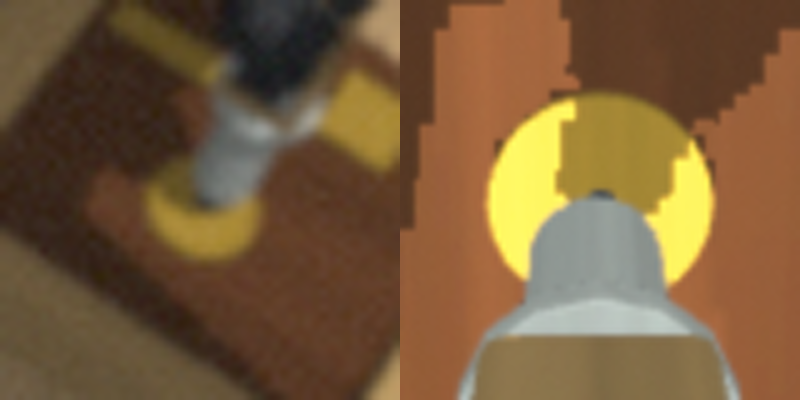

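The wrist crop shows the tool axis (x≈598) centred on the medallion (487–714, centre 600). I'll descend in small steps and average the force.

```bash
cat > f.py <<'E'
from h import *
F=[];p=[]
for k in range(10):
    eyes.get_image('wrist'); s=manip.get_state(); F.append(RP.inv().apply(s['contact_force'])); p.append(RP.inv().apply(s['position']-SPOT)*1000)
print("F panel",np.mean(F,0),np.std(F,0)[2],"tip mm (nose out)",np.mean(p,0)-[0,0,L*1000])
print("tilt deg",np.degrees((RT.inv()*rot(s['ee_rot'])).as_rotvec()),s['clock'])
E
python3 f.py
```

```text
F panel [-0.3563  0.028  -0.9588] 0.4355246522235145 tip mm (nose out) [-0.5337  0.8903  6.5315]
tilt deg [ 0.0043 -0.1366  0.0819] 11.85
```

servo_tool:
  series: "0 0 0.002 0 0 0 1; 0 0 0.004 0 0 0 1; 0 0 0.006 0 0 0 1; 0 0 0.008 0 0 0 1; 0 0 0.008 0 0 0 1"

```text
clock: 12.35
position: [0.5283, 0.0582, 0.147]
ee_rot: [-0.008, 0.988, 0.054, 0.148]
contact_force: [-0.8, 0.3, 1.0]
width: 0.0253
gripper_force: 79.2
```

```bash
python3 f.py
```

```text
F panel [-0.6961  0.2354  1.4968] 0.45340881876252703 tip mm (nose out) [-0.5828  0.9163 -1.4363]
tilt deg [ 0.0038 -0.1294  0.0865] 12.85
```

servo_tool:
  series: "0 0 0.001 0 0 0 1; 0 0 0.002 0 0 0 1; 0 0 0.003 0 0 0 1; 0 0 0.0042 0 0 0 1; 0 0 0.0042 0 0 0 1"

```text
clock: 13.35
position: [0.5295, 0.0584, 0.1431]
ee_rot: [-0.008, 0.987, 0.054, 0.148]
contact_force: [-1.5, 0.4, 3.4]
width: 0.025
gripper_force: 79.4
```

```bash
python3 f.py; python3 -c "
from h import *
S=eyes.camera_info('side');a=eyes.get_image('side');W=eyes.camera_info('wrist');w=eyes.get_image('wrist')
q=[255,210]
c=cv2.resize(a[q[1]-50:q[1]+50,q[0]-50:q[0]+50,::-1],(400,400),interpolation=2)
q=[259,194]
d=cv2.resize(w[q[1]-40:q[1]+40,q[0]-40:q[0]+40,::-1],(400,400),interpolation=2)
cv2.imwrite('pics/d6.png',np.hstack([c,d]))
"
```

```text
F panel [-0.5789  0.5125  3.1504] 0.4983335140385119 tip mm (nose out) [-0.5629  0.9228 -5.6812]
tilt deg [ 0.0065 -0.1311  0.0851] 13.85
```

View pics/d6.png

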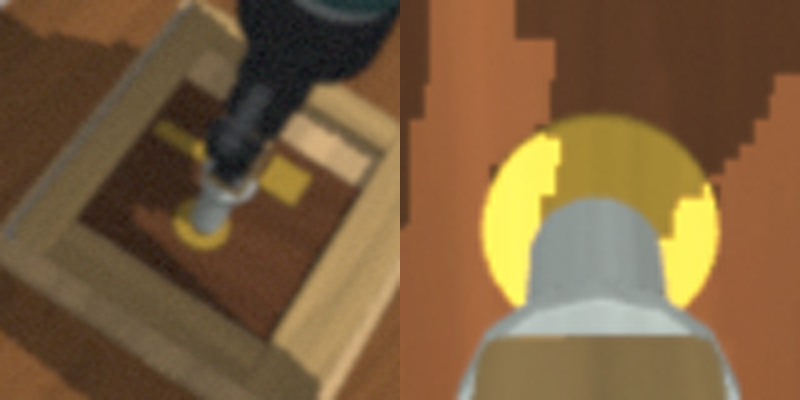

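The tool is pressed on the middle of the medallion and square to the panel. The force rise of 4.1 N means the nose is about 6 mm in. The frame is lying closed, so I'll hand in.

```bash
python3 -c "
from rig import manip
print(manip.sign_off())"
```

```text
the job is handed in; nothing more can be done
None
```

The job is handed in with the frame fully closed and the tool still gripped. By my measurements, the nose is pressed on the middle of the medallion, square to the panel and about 6 mm in; the bottle, jar and palette knife were left alone.

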